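Raise the magnifier boom and hold it out at the set mark

ROBOT

A 6-joint arm with a two-finger parallel gripper is mounted at the origin on the work surface. World frame = base frame: x ahead of the robot, y to its left, z up, the work surface at z = 0. Lengths are in mm, angles in rad, forces in N, time in s.
With the tool pointing down it reaches from about 325 to 775 mm from the base axis. Payload 9.3 kg.
Tool frame: the origin (TCP) lies midway between the tips of the shut fingers; the grasp point (between the pads) lies 19 mm behind it; z points along the fingers, y is the direction in which the jaws open and shut (so a half turn about z gives the same grasp; the last joint's range is limited). The gripper opens to 85 mm and grips with 20 to 120 N. Pads are 22 mm wide; open, the fingers measure 114 mm over their backs; the gripper's body (76 mm by 85 mm) begins 54 mm behind the grasp point. The pads swing forward as they close: fully open they stand 13 mm farther back than shut.
Start: joints at [1.126, 0.259, 0.021, 1.334, 0, 1.418], TCP at [158.223, 526.747, 231.279] pointing down, gripper open.
Joint ranges: [-3.04, 3.04], [-0.91, 1.82], [-1.04, 1.36], [-1.92, 1.95], [-1.52, 1.45], [-3.14, 3.14]. Speed limits (rad/s): [2.22, 2.22, 2.79, 3.14, 3.14, 3.14].

INTERFACE

Orientations are given as a unit quaternion [w, x, y, z].
In Python, from bench import manip gives the robot as it stands. Calls block until the motion is done:
- manip.reach(position, orientation): joint-space move of the TCP to a pose.
- manip.move_straight(position, ori=None, rate=150): straight line of the TCP; ori=None keeps the orientation; rate is the mean speed in mm/s.
- manip.goto_joints(angles): joint-space move.
- manip.gripper_to(opening, grasp_force=None): opening from 0.0 (shut) to 1.0 (fully open); grasp_force is the grip in N (None keeps the last); returns when the fingers have stopped.
- manip.dwell(seconds).
- manip.solve_ik(position, orientation): joint angles nearest the present ones, or None.
- manip.get_image(name): name is "scene" or "side" or "wrist"; returns (picture, depth): 420x560x3 uint8, red, green, blue; 420x560 float32, mm along the optical axis (not along the pixel's ray), 0 where there is no reading.
- manip.camera_info(name): a dict with "K" (3x3 intrinsics, pixels), "D" ([k1, k2, p1, p2, k3] as OpenCV has them; the pictures are not rectified), "rvec" (rotation vector, rad) and "tvec" (3), from world to camera coordinates, as OpenCV has them. Camera axes: x right, y down, z forward; pixel columns grow to the right and rows downward; lengths in mm; the calibration is good to about 2 mm. A picture is of the moment at which its call begins: read the wrist's pose just before it. camera_info takes no time and is no camera call; for the wrist camera it gives the pose at the moment of the call.
A pose or a line that the arm cannot do raises manip.MotionError and nothing moves.
- manip.finish_job(): hands the job in, once; it reports no verdict.
Trained networks look in the newest picture that a camera, given by its name, has taken for a name from the list of things; names that differ only in an ending like _2 or _b are one class to them, and where a whole thing is asked for, a point or a joint stands for the part that bears it (a point fixed in the world has none). Each returns a list of dicts, best first, with "conf" (0 to 1); they miss things now and then, are a little off and sometimes report something else, mostly with a low value. They report only what shows in the picture. A call takes as long as a camera call.
- manip.recognise(camera, label): "point" ([x, y, z] in mm, in the coordinates of the camera as it stood for that picture, good to about 4 mm: the middle of the surface that is visible of it).
Readings, each from a call of its own:
- manip.get_clock(): time.
- manip.get_joint_pos(): joint angles.
- manip.get_qd(): joint speeds.
- manip.get_joint_efforts(): joint torques, N m.
- manip.get_position(): TCP position.
- manip.get_tool_rot(): TCP orientation.
- manip.get_ft_force(): force on the tool from outside, world axes, zero at the start.
- manip.get_torque(): the same for the moment, N m.
- manip.get_width(): opening from 0.0 (shut) to 1.0 (fully open).
Only numpy, scipy, OpenCV 4.12 (cv2) and the standard library are available. Lean on these libraries where they do the work, as an engineer would, in place of code of your own. Each camera call takes 0.05 s, during which the arm holds its last target.

TASK

Turn the hand crank clockwise (seen from above) until the boom's red height pointer is level with the green clip on the upright rule. Then pinch the boom's handle so that the red lock button is pressed in, pull the boom out until its red needle points at the yellow clip on the boom's rule, and finish while holding it there with the button still pinched: a spring pulls the boom back if you let go. Leave the tube rack, the green box and the bottle where they stand.

Things in the scene. Friction and masses are not known exactly. Their poses are not given: they have to be found in the camera images.
- stand: Fixed magnifier stand: grey base plate (x -75 to 85, y -90 to 110, 18 mm thick), 24 mm steel column 240 mm tall, blue carriage with a white 24 mm boom sleeve along the stand's +y. Origin on the bench at the column's axis; z up. A white upright rule stands 52 mm to +x of the column, up to 234 mm.
- crank_axis (a point): Point on the vertical axis of the hand crank, 85 mm above the bench (mid-height of its knob). The crank sits on a fixed blue round gearbox (radius 40, 50 mm tall) 180 mm from the column to the stand's -y. The crank starts at any angle.
- crank_grip (a point): Middle of the crank's black upright knob (20 mm diameter, z 63 to 107 mm above the bench, free-turning on its pin), 45 mm from the crank axis; the steel crank arm below it ends at z 62 mm. The knob spins freely, so it can be pinched from above and led round without turning the gripper.
- crank (a joint): Crank angle in rad, 0 at the start and growing as it turns clockwise seen from above; it cannot go below 0 (top limit 19). One rad raises the boom 4 mm (25 mm a turn). Turns with about 0.15 N m (3 to 4 N at the knob) and stays where it is left.
- lift_pointer (a point): Tip of the carriage's red height pointer (5 mm thick), in front of the upright rule. Rises with carriage and boom; starts 130 mm above the bench.
- height_mark (a point): Centre of the front of the green height clip (12 mm tall, 20 wide) on the upright rule, 36 to 60 mm above the pointer's start. The pointer must come level with it: same height, within the clip's 12 mm. The clip is stiff: leave it.
- boom_grip (a point): Centre of the boom's pinch handle, gripped from above, fingers closing along the point's x: black block (28 mm along y, top 23 mm above this point) with the red lock button on its +x side; 41 mm over both, 36 pressed. The boom pulls out along +y (the stand's). Point 36 mm above the boom's axis; beside the handle all else is under axis + 10 mm. Sleeve ends 40 mm to -y.
- button_face (a point): Centre of the outer face of the round red lock button (23 mm diameter), pressed in along the point's -x by pinching it together with the handle block. Moves with the boom.
- button (a joint): Travel of the lock button in m: 0 out, 0.005 fully pressed. Needs 3 N to start and 7 N fully in; the boom is free above about 0.003. It springs out when released.
- boom (a joint): Extension of the boom in m: 0 home, at most 0.115. Locked at home until the button is pressed. A spring pulls it home with 2 N (home) to 4.3 N (fully out), friction 0.5 N.
- boom_pointer (a point): Tip of the boom's red needle (3 mm wide), 66 mm to the +x side of the boom's axis; it runs over the boom's white rule (at 61 to 83 mm to +x of the axis, 4 mm thick) and moves with the handle.
- mark (a point): Top centre of the yellow clip (12 mm along y, 22 along x, 12 tall) on the boom's rule, 55 to 100 mm to +y of the needle's start, rising with the boom. The needle must point at it: same y along the boom, within the clip's 12 mm. The clip is stiff: leave it.
- rack: Bystander: orange tube rack 100 x 150 mm, tubes 125 mm tall, under the boom's outer end. The magnifier (100 mm ring centred 102 mm beyond the handle, underside 27 mm below the boom's axis) would strike the tubes unless the boom is raised first. Origin centre of its underside.
- green_box: Bystander: green box with white lid, 93 x 123 x 83 mm, origin centre of its underside.
- bottle: Bystander: small bottle with blue cap, 52 mm diameter, 100 mm tall, origin centre of its underside.

How it is judged (in metres and radians):
On the way, in this order (a step that is already met when the one before it is completed fails the run):
1. the boom is cranked up until the height pointer is level with the green clip, boom still home (z of lift_pointer in the frame of height_mark between -0.007 and 0.007 m and value of joint boom below 0.006 m), for 0.2 s.
2. the lock button is pinched in with the boom still home (value of joint button above 0.003 m and value of joint boom below 0.01 m and contact force between the fingers and boom above 2 N), for 0.05 s.
At the end, for the whole second after the job is handed in: The needle is within 7 mm of the yellow clip's middle along the boom and still, the height pointer within 8 mm of the green clip's middle, the button pinched in (over 3 mm) by the fingers, which hold the boom against its spring (over 3 N), and rack, box and bottle are within 15 mm of their places (y of boom_pointer in the frame of mark between -0.007 and 0.007 m and z of lift_pointer in the frame of height_mark between -0.008 and 0.008 m and value of joint button above 0.003 m and contact force between the fingers and boom above 3 N and velocity of joint boom between -0.01 and 0.01 m/s and distance of each of rack, green_box, bottle from where it was at the start of the episode below 0.015 m); the arm keeps its last pose, push and grip.
It fails at once if the rack, box or bottle is knocked away (distance of any of rack, green_box, bottle from where it was at the start of the episode above 0.03 m).
It fails at once if the boom is pulled out before it is raised (value of joint boom above 0.02 m and z of lift_pointer in the frame of height_mark below -0.015 m).
It also fails if it takes over 64 s, if anything falls off the work surface, if the arm or the gripper's body presses on something with over 40 N, if the wrist force passes 120 N, or if a joint passes its speed limit or range.

## Working session

There is one attempt and no reset: what is moved stays moved. The work goes in short steps, each a Python script; the robot and the scene stay as the last script left them, time stands still between calls to the robot, and variables do not carry over. Pictures are saved under pics/ and viewed, and the job is handed in when it is done.

```bash
ls; mkdir -p pics
cat > h.py <<'E'
from bench import manip
import numpy as np, cv2
def shot(cam,name):
    im,d=manip.get_image(cam)
    cv2.imwrite(f'pics/{name}.png',im[:,:,::-1]); np.save(f'pics/{name}_d.npy',d)
    return im,d
def c2w(info,p):
    R=cv2.Rodrigues(np.array(info['rvec'],float))[0]
    return R.T@(np.array(p,float)-np.array(info['tvec'],float).ravel())
def px2w(info,u,v,d):
    K=np.array(info['K'],float);D=np.array(info['D'],float)
    n=cv2.undistortPoints(np.array([[[u,v]]],float),K,D)[0,0]
    return c2w(info,[n[0]*d,n[1]*d,d])
def w2px(info,p):
    return cv2.projectPoints(np.array([p],float),np.array(info['rvec'],float),np.array(info['tvec'],float),np.array(info['K'],float),np.array(info['D'],float))[0].ravel()
E
python3 - <<'E'
from h import *
for cam in ['scene','side']:
    shot(cam,cam+'0')
    i=manip.camera_info(cam)
    for l in ['stand','crank_grip','lift_pointer','height_mark','boom_grip','button_face','boom_pointer','mark','rack','green_box','bottle']:
        for r in manip.recognise(cam,l)[:2]:
            p=c2w(i,r['point']); print(cam,l,round(r['conf'],2),p.round(0),w2px(i,p).round(0))
print(manip.get_clock(),manip.get_tool_rot())
E
```

```text
pics
scene stand 0.97 [546. -10. 113.] [223. 238.]
scene stand 0.71 [581. -34. 191.] [226. 228.]
scene crank_grip 0.69 [ 522. -237.   62.] [136. 326.]
scene crank_grip 0.17 [543. -11. 112.] [222. 238.]
scene lift_pointer 0.71 [548. 121. 166.] [264. 181.]
scene lift_pointer 0.67 [544. 117. 134.] [262. 193.]
scene boom_grip 0.74 [537. 200. 111.] [283. 177.]
scene boom_grip 0.38 [685. 157.  61.] [327. 235.]
scene button_face 0.65 [556. 126. 167.] [269. 182.]
scene boom_pointer 0.73 [540. 198. 114.] [283. 178.]
scene boom_pointer 0.49 [690. -48.  82.] [270. 297.]
scene rack 0.83 [600. 353.  61.] [341. 168.]
scene green_box 0.57 [688. -46.  77.] [270. 296.]
scene green_box 0.5 [582. -31. 188.] [227. 228.]
scene bottle 0.72 [684. 153.  59.] [325. 236.]
side stand 0.95 [521. -16.  86.] [291. 279.]
side crank_grip 0.88 [ 515. -228.   65.] [373. 361.]
side lift_pointer 0.57 [526. 119. 132.] [246. 224.]
side boom_grip 0.78 [527. 205. 114.] [221. 207.]
side button_face 0.68 [526. 207. 113.] [220. 207.]
side button_face 0.57 [546. 122. 171.] [252. 205.]
side boom_pointer 0.6 [525. 209. 112.] [219. 207.]
side boom_pointer 0.54 [ 515. -227.   66.] [373. 360.]
side mark 0.61 [622. 213. 144.] [251. 175.]
side rack 0.59 [542. 370.  62.] [185. 183.]
side green_box 0.62 [659. -59.  82.] [353. 254.]
side green_box 0.17 [521. -14.  87.] [291. 278.]
side bottle 0.61 [671. 156.  72.] [284. 200.]
1.2 [-7.32141188e-06  1.45379776e-01  9.89375925e-01 -1.33832988e-05]
```

View pics/scene0.png

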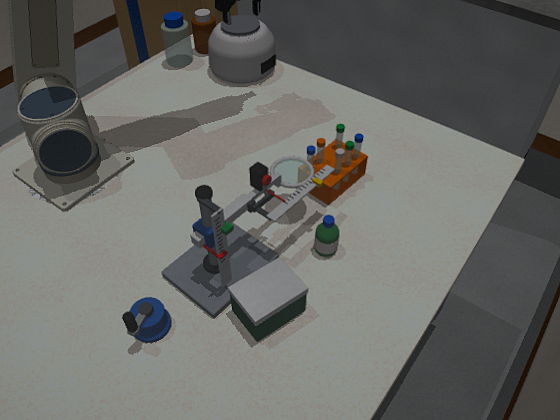

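View pics/side0.png

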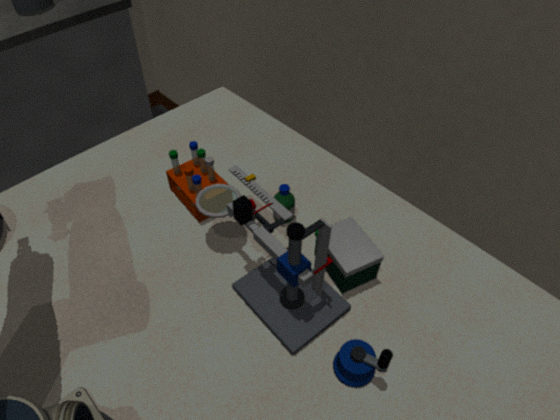

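Run:
```python
from h import *
for c in ['scene','side','wrist']:
    i=manip.camera_info(c); print(c,i['K'],'pos',c2w(i,[0,0,0]).round(0), 'fwd',(c2w(i,[0,0,1])-c2w(i,[0,0,0])).round(2))
import cv2
for c,b in (('scene',(190,130,190,140)),('side',(190,130,190,140)),('scene',(60,220,190,140)),('side',(290,290,190,130))):
    im=cv2.imread(f'pics/{c}0.png');x,y,w,h=b
    cv2.imwrite(f'pics/crop_{c}_{x}.png',cv2.resize(im[y:y+h,x:x+w],None,fx=4,fy=4,interpolation=cv2.INTER_CUBIC))
```

```text
scene [[491.66840476   0.         281.18434428]
 [  0.         491.66840476 212.00132707]
 [  0.           0.           1.        ]] pos [1002. -439.  864.] fwd [-0.4   0.54 -0.74]
side [[430.56736577   0.         282.84667371]
 [  0.         430.56736577 209.38258934]
 [  0.           0.           1.        ]] pos [ 174. -336.  787.] fwd [ 0.48  0.48 -0.73]
wrist [[374.72608066   0.         287.66628762]
 [  0.         374.72608066 209.75559623]
 [  0.           0.           1.        ]] pos [ 78. 549. 374.] fwd [ 0.3  -0.09 -0.95]
```

View pics/crop_scene_190.png

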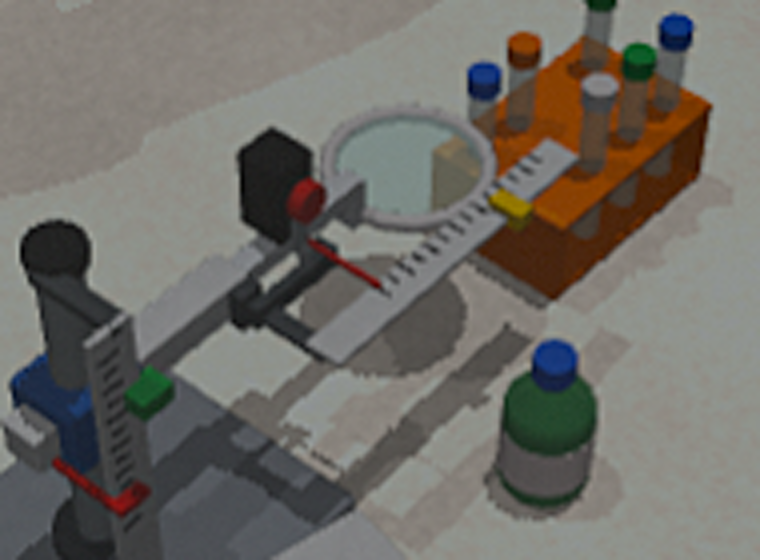

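View pics/crop_scene_60.png

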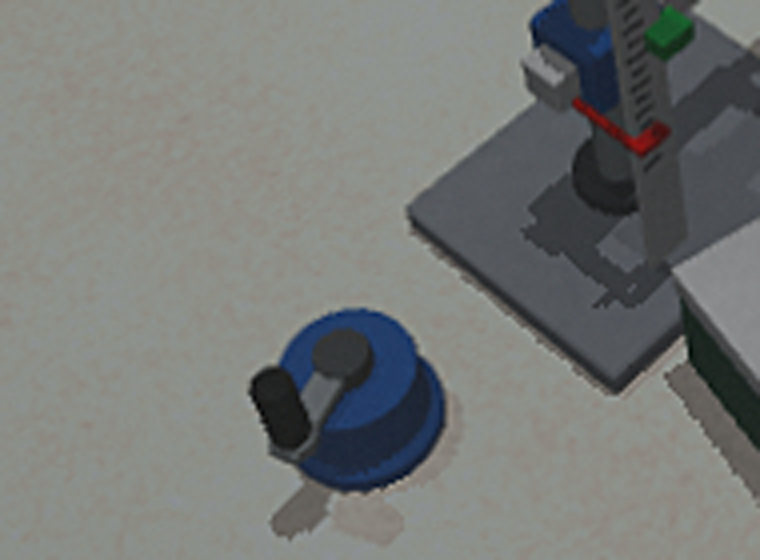

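View pics/crop_side_190.png

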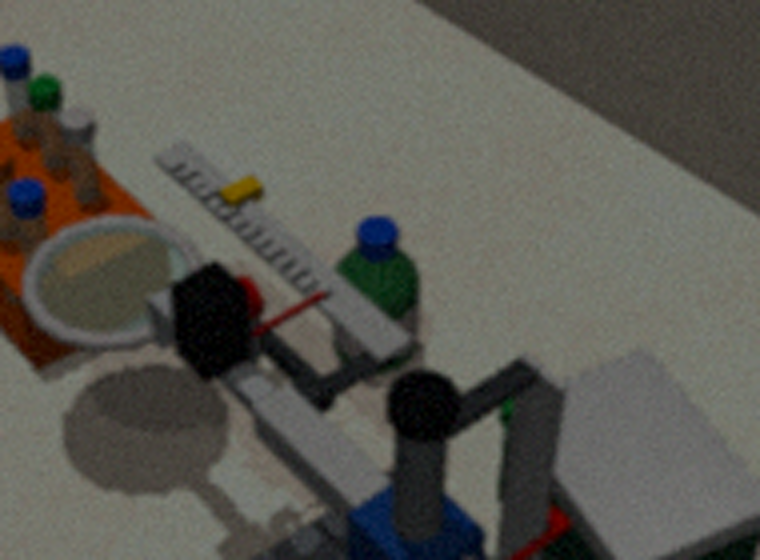

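View pics/crop_side_290.png

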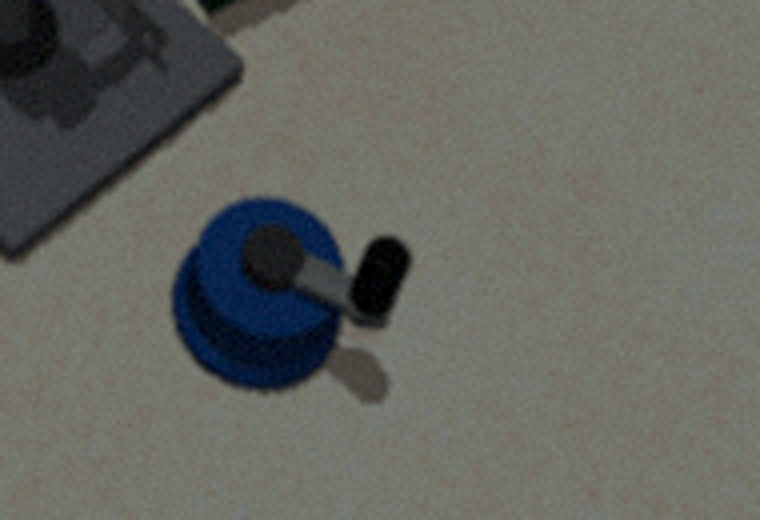

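```bash
cat >> h.py <<'E'
def tri(ps):
    A=[];b=[]
    for cam,u,v in ps:
        i=manip.camera_info(cam)if isinstance(cam,str) else cam
        o=c2w(i,[0,0,0]); d=px2w(i,u,v,1)-o; d/=np.linalg.norm(d)
        M=np.eye(3)-np.outer(d,d);A.append(M);b.append(M@o)
    p,r,_,_=np.linalg.lstsq(np.vstack(A),np.hstack(b),rcond=None)
    return p,np.sqrt(r)
def onz(i,u,v,z):
    o=c2w(i,[0,0,0]); d=px2w(i,u,v,1)-o
    return o+d*(z-o[2])/d[2]
E
python3 - <<'E'
from h import *
T={'knobtop':((127.5,314.5),(387,352)),'hub':((145.7,307.5),(358.7,352.5)),'coltop':((204,191),(295.5,231)),
'hptr':((222,255),(329.5,260)),'yclip':((318,182),(250,177.5)),'needle':((285,201.7),(271,203.7)),'handletop':((258.7,168),(243,201.5))}
for k,(a,b) in T.items():
    p,r=tri([('scene',*a),('side',*b)]); print(k,p.round(1),r.round(1))
i=manip.camera_info('scene');j=manip.camera_info('side')
print('knob',onz(i,127.5,314.5,107),onz(j,387,352,107))
d=np.load('pics/scene0_d.npy')
for n,(u,v) in {'gclip':(227,229),'btn':(267,180),'hptr':(222,255),'handle':(255,175),'yclip':(318,181),'knob':(130,322),'rule':(217,225),'gbox':(265,285)}.items():
    print(n,px2w(i,u,v,d[v,u]).round(1))
E
```

```text
knobtop [ 522.4 -241.6  109.4] [0.4]
hub [ 509.3 -199.1   63.1] [0.9]
coltop [520.9 -19.5 235.2] [1.6]
hptr [582.2 -54.6 130.6] [1.7]
yclip [620.  214.8 134.6] [1.3]
needle [598.6 124.  135.8] [0.1]
handletop [529.  128.4 188. ] [0.2]
knob [ 520.85927766 -241.22801225  107.        ] [ 523.70111445 -240.93126024  107.        ]
gclip [587.3 -37.2 194.2]
btn [552.8 124.4 170.8]
hptr [583.4 -54.5 133. ]
handle [528.1 116.7 176.7]
yclip [621.3 211.4 139.8]
knob [ 530.6 -246.7   98.7]
rule [573.2 -46.8 204.4]
gbox [667.2 -33.7  83. ]
```

```bash
cat >> h.py <<'E'
def qdown(tx): # tool x heading angle in world
    return [0,np.cos(tx/2),np.sin(tx/2),0]
E
python3 - <<'E'
from h import *
for deg in range(-180,180,30):
    out=[]
    for p in [(521,-240,90),(555,-199,90),(509,-154,90),(464,-199,90),(529,125,210),(533,225,210),(521,-240,250)]:
        s=manip.solve_ik(list(map(float,p)),qdown(np.radians(deg)))
        out.append('--' if s is None else f'{s[0]:.2f}/{s[4]:.2f}/{s[5]:.2f}')
    print(deg,out)
E
```

```text
-180 ['-0.58/0.00/-0.58', '-0.49/0.00/-0.49', '-0.45/0.00/-0.45', '-0.57/0.00/-0.57', '0.08/0.00/0.08', '0.25/0.00/0.25', '-0.58/0.00/-0.58']
-150 ['-0.58/0.00/-1.10', '-0.49/0.00/-1.01', '-0.45/0.00/-0.98', '-0.57/0.00/-1.10', '0.08/0.00/-0.45', '0.25/0.00/-0.27', '-0.58/0.00/-1.10']
-120 ['-0.58/0.00/-1.63', '-0.49/0.00/-1.53', '-0.45/0.00/-1.50', '-0.57/0.00/-1.62', '0.08/0.00/-0.97', '0.25/0.00/-0.79', '-0.58/0.00/-1.63']
-90 ['-0.58/0.00/-2.15', '-0.49/0.00/-2.06', '-0.45/0.00/-2.02', '-0.57/0.00/-2.14', '0.08/0.00/-1.49', '0.25/0.00/-1.32', '-0.58/0.00/-2.15']
-60 ['-0.58/0.00/-2.67', '-0.49/0.00/-2.58', '-0.45/0.00/-2.55', '-0.57/0.00/-2.67', '0.08/0.00/-2.02', '0.25/0.00/-1.84', '-0.58/0.00/-2.67']
-30 ['-0.58/0.00/3.09', '-0.49/0.00/-3.10', '-0.45/0.00/-3.07', '-0.57/0.00/3.09', '0.08/0.00/-2.54', '0.25/0.00/-2.36', '-0.58/0.00/3.09']
0 ['-0.58/0.00/2.56', '-0.49/0.00/2.66', '-0.45/0.00/2.69', '-0.57/0.00/2.57', '0.08/0.00/-3.06', '0.25/0.00/-2.89', '-0.58/0.00/2.56']
30 ['-0.58/0.00/2.04', '-0.49/0.00/2.13', '-0.45/0.00/2.17', '-0.57/0.00/2.05', '0.08/0.00/2.70', '0.25/0.00/2.87', '-0.58/0.00/2.04']
60 ['-0.58/0.00/1.52', '-0.49/0.00/1.61', '-0.45/0.00/1.64', '-0.57/0.00/1.52', '0.08/0.00/2.17', '0.25/0.00/2.35', '-0.58/0.00/1.52']
90 ['-0.58/0.00/0.99', '-0.49/0.00/1.08', '-0.45/0.00/1.12', '-0.57/0.00/1.00', '0.08/0.00/1.65', '0.25/0.00/1.83', '-0.58/0.00/0.99']
120 ['-0.58/0.00/0.47', '-0.49/0.00/0.56', '-0.45/0.00/0.60', '-0.57/0.00/0.48', '0.08/0.00/1.12', '0.25/0.00/1.30', '-0.58/0.00/0.47']
150 ['-0.58/0.00/-0.05', '-0.49/0.00/0.04', '-0.45/0.00/0.07', '-0.57/0.00/-0.05', '0.08/0.00/0.60', '0.25/0.00/0.78', '-0.58/0.00/-0.05']
```

Run:
```python
from h import *
q=qdown(np.radians(140))
manip.gripper_to(0.6,25)
manip.reach([522.,-241.,260.],q); 
i=manip.camera_info('wrist');shot('wrist','w1')
import json
json.dump({k:np.array(v).tolist() for k,v in i.items()},open('pics/w1.json','w'))
print(manip.get_clock(),manip.get_position(),w2px(i,[522.4,-241.4,107]),w2px(i,[509,-199,63]))
```

```text
4.6667 [ 522.27456879 -240.31196556  260.06350135] [289.590839   190.22405391] [315.94146234 137.03931757]
```

View pics/w1.png

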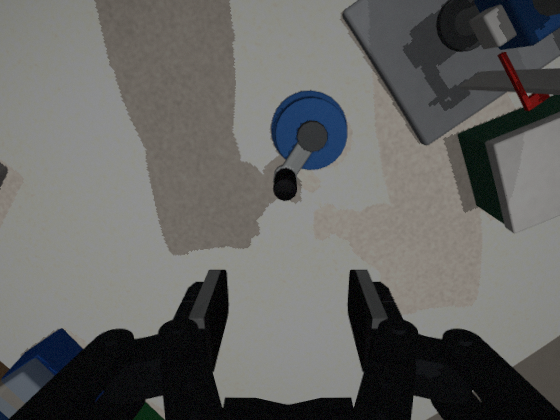

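Run:
```python
from h import *
im=cv2.imread('pics/w1.png')[100:230,240:380]; cv2.imwrite('pics/w1c.png',cv2.resize(im,None,fx=5,fy=5,interpolation=cv2.INTER_CUBIC))
```

```text
(no output)
```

View pics/w1c.png

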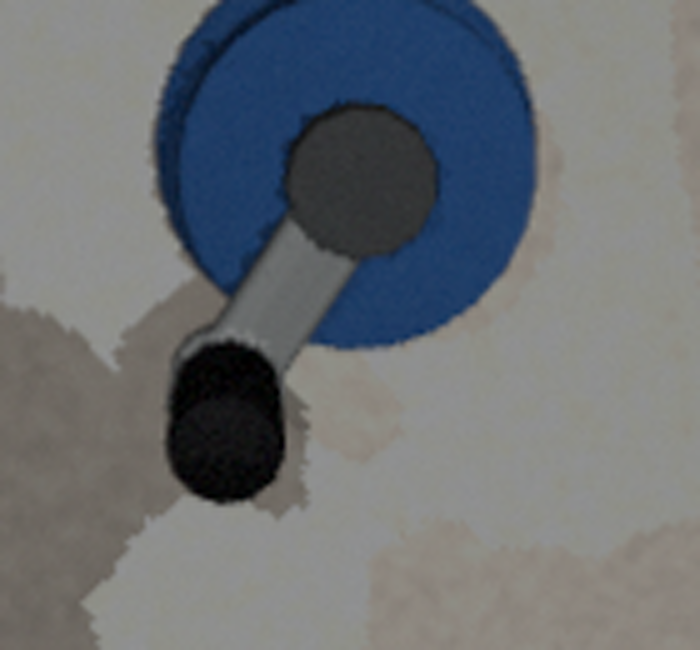

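Run:
```python
from h import *
import json
i=json.load(open('pics/w1.json'))
k=onz(i,285.2,189,107);h=onz(i,312.6,136.2,64)
print(k,h,np.linalg.norm((k-h)[:2]))
d=np.load('pics/w1_d.npy');
for u,v in((285,189),(312,136),(330,120)):print(px2w(i,u,v,d[v,u]))
print(tri([('scene',127.5,314.5),('side',387,352),(i,285.2,189)]),tri([('scene',145.7,307.5),('side',358.7,352.5),(i,312.6,136.2)]))
```

```text
[ 519.29512978 -243.48680597  107.        ] [ 506.33889124 -200.80812245   64.        ] 44.60195225069465
[ 519.2207283  -243.63962885  106.85107664]
[ 505.72382597 -201.07721198   64.92405363]
[ 506.76379486 -179.54271477   51.70594632]
(array([ 521.0152166 , -242.04411018,  109.16142847]), array([3.06753982])) (array([ 508.2100396 , -199.66194738,   63.01909048]), array([2.76636409]))
```

Run:
```python
from h import *
manip.reach([520.8,-242.3,125.],qdown(np.radians(140)))
manip.move_straight([520.8,-242.3,70.])
print(manip.get_clock(),manip.get_position())
manip.gripper_to(0.0,30)
print(manip.get_clock(),manip.get_position(),manip.get_width(),manip.get_ft_force())
H=np.array([507.8,-200.]);
t0=np.arctan2(-42.3,13)
for n in range(1,5):
    t=t0-n*np.radians(22.5)
    p=H+45*np.array([np.cos(t),np.sin(t)])
    manip.move_straight([*p,70.],rate=100)
    print(manip.get_clock(),(manip.get_position()-np.array([*p,70])).round(1),np.round(manip.get_ft_force(),1))
```

```text
5.7833 [ 521.70013348 -242.8181004    71.61576887]
6.1667 [ 521.40237853 -242.79909173   71.27155742] 0.22624513109737357 [-1.45588223 -0.52845934  6.10172353]
6.4917 [-0.   0.1  1.2] [-1.3  2.7  8.8]
6.8167 [0.  0.2 1.2] [-1.1  2.8  7.9]
7.1417 [0.1 0.2 1.2] [-0.6  2.2  9.3]
7.4667 [0.2 0.2 1.2] [-1.3  2.   9.4]
```

Run:
```python
from h import *
H=np.array([507.8,-200.]);
t0=np.arctan2(-42.3,13)
for n in range(5,21):
    t=t0-n*np.radians(22.5)
    p=H+45*np.array([np.cos(t),np.sin(t)])
    manip.move_straight([*p,70.],rate=100)
    if n%2==0: print(n,manip.get_clock(),np.round(manip.get_ft_force(),1))
shot('scene','s2');shot('side','d2')
for c,b in (('s2',(180,150,120,120)),('d2',(240,160,120,130))):
    im=cv2.imread(f'pics/{c}.png');x,y,w,h=b
    cv2.imwrite(f'pics/{c}c.png',cv2.resize(im[y:y+h,x:x+w],None,fx=5,fy=5,interpolation=cv2.INTER_CUBIC))
print(manip.get_clock(),manip.get_width())
```

```text
6 8.1167 [-1.5  3.  10.9]
8 8.7667 [0.2 3.9 8.6]
10 9.4167 [ 3.1 -0.3  6.7]
12 10.0667 [ 0.4 -1.6  6.8]
14 10.7167 [-2.5 -0.6  8.8]
16 11.3667 [-2.5  2.6 10.7]
18 12.0167 [-0.4  2.9  7.7]
20 12.6667 [-1.1  1.7  8.7]
12.7667 0.223385734679788
```

View pics/s2c.png

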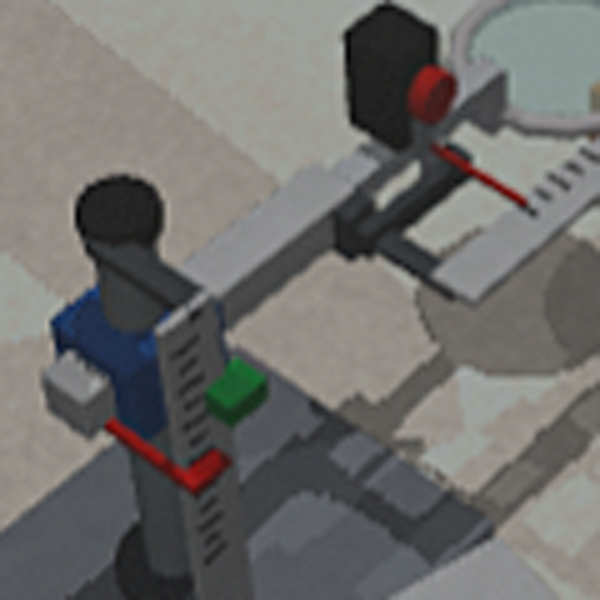

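View pics/d2c.png

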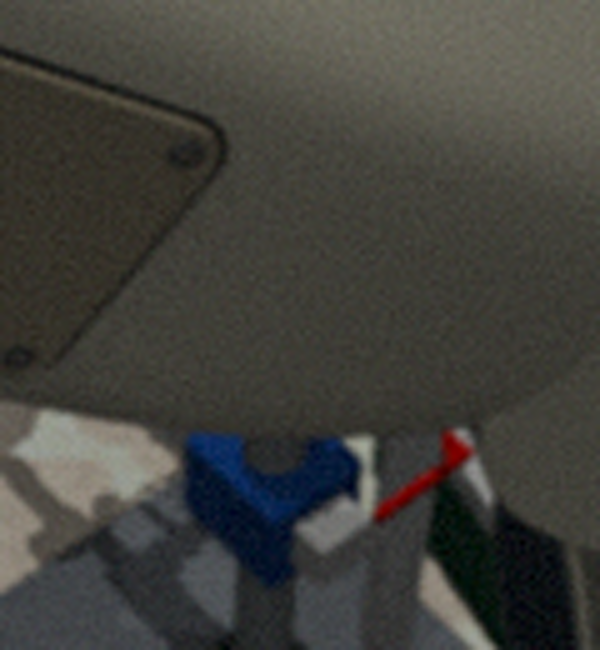

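Run:
```python
from h import *
i=manip.camera_info('scene')
for f in('scene0','s2'):
    im=cv2.imread(f'pics/{f}.png').astype(int);d=np.load(f'pics/{f}_d.npy')
    B,G,R=im[...,0],im[...,1],im[...,2]
    for n,m in(('green',(G>R+30)&(G>B+30)),('red',(R>G+60)&(R>B+60))):
        m=m.copy();m[:,:205]=0;m[:,245:]=0;m[:200]=0;m[275:]=0
        v,u=np.nonzero(m)
        P=np.array([px2w(i,a,b,d[b,a]) for a,b in zip(u,v)])
        print(f,n,len(u),u.min(),u.max(),v.min(),v.max())
        for pp in sorted(zip(u,v,P.round(0).tolist())): print('  ',*map(str,pp)) if pp[0]%2==0 else 0
```

```text
scene0 green 64 222 232 221 231
   222 227 [574.0, -36.0, 190.0]
   222 228 [576.0, -39.0, 191.0]
   222 229 [577.0, -39.0, 189.0]
   224 225 [575.0, -31.0, 191.0]
   224 226 [577.0, -33.0, 192.0]
   224 227 [577.0, -34.0, 190.0]
   224 228 [579.0, -37.0, 191.0]
   224 229 [582.0, -39.0, 192.0]
   224 230 [581.0, -39.0, 188.0]
   226 222 [574.0, -24.0, 192.0]
   226 223 [575.0, -26.0, 191.0]
   226 224 [576.0, -27.0, 190.0]
   226 225 [578.0, -30.0, 192.0]
   226 226 [582.0, -33.0, 195.0]
   226 227 [581.0, -33.0, 191.0]
   226 228 [581.0, -34.0, 189.0]
   226 229 [584.0, -37.0, 192.0]
   226 230 [587.0, -40.0, 194.0]
   226 231 [586.0, -39.0, 190.0]
   228 222 [578.0, -23.0, 194.0]
   228 223 [578.0, -24.0, 192.0]
   228 224 [579.0, -25.0, 191.0]
   228 225 [581.0, -27.0, 192.0]
   228 226 [583.0, -29.0, 192.0]
   228 227 [585.0, -32.0, 193.0]
   228 228 [586.0, -33.0, 192.0]
   228 229 [587.0, -35.0, 192.0]
   230 224 [581.0, -23.0, 190.0]
   230 225 [583.0, -24.0, 190.0]
   230 226 [585.0, -26.0, 191.0]
   230 227 [588.0, -30.0, 193.0]
   232 225 [586.0, -22.0, 190.0]
   232 226 [
[... 2209 characters left out ...]
 164.0]
   212 242 [568.0, -60.0, 166.0]
   214 243 [571.0, -58.0, 163.0]
   214 244 [573.0, -61.0, 164.0]
   216 244 [577.0, -59.0, 166.0]
   216 245 [577.0, -60.0, 164.0]
   216 246 [576.0, -59.0, 158.0]
   218 243 [578.0, -56.0, 166.0]
   218 244 [579.0, -56.0, 164.0]
   218 245 [580.0, -58.0, 164.0]
   218 246 [583.0, -61.0, 166.0]
   218 247 [584.0, -62.0, 166.0]
   220 242 [578.0, -50.0, 163.0]
   220 243 [579.0, -51.0, 162.0]
   220 244 [581.0, -54.0, 163.0]
   220 245 [582.0, -55.0, 162.0]
   220 246 [585.0, -58.0, 164.0]
   222 240 [580.0, -46.0, 166.0]
   222 241 [580.0, -47.0, 165.0]
   222 242 [583.0, -49.0, 166.0]
   222 243 [584.0, -51.0, 165.0]
   222 244 [584.0, -51.0, 163.0]
```

Run:
```python
from h import *
H=np.array([507.8,-200.]);
t0=np.arctan2(-42.3,13)
for n in range(21,36):
    t=t0-n*np.radians(22.5)
    p=H+45*np.array([np.cos(t),np.sin(t)])
    manip.move_straight([*p,70.],rate=100)
im,d=shot('scene','s3')
x,y,w,h=180,170,110,100
cv2.imwrite('pics/s3c.png',cv2.resize(cv2.imread('pics/s3.png')[y:y+h,x:x+w],None,fx=6,fy=6,interpolation=cv2.INTER_CUBIC))
print(manip.get_clock(),manip.get_width())
i=manip.camera_info('scene')
im=cv2.imread('pics/s3.png').astype(int);B,G,R=im[...,0],im[...,1],im[...,2]
for n,m in(('green',(G>R+20)&(G>B+20)),('red',(R>G+40)&(R>B+40))):
        m=m.copy();m[:,:205]=0;m[:,245:]=0;m[:200]=0;m[275:]=0
        v,u=np.nonzero(m)
        P=np.array([px2w(i,a,b,d[b,a]) for a,b in zip(u,v)])
        print(n,len(u),np.percentile(P[:,2],[2,10,25,50,75,90,98]).round(1))
```

```text
17.6917 0.22296644449921094
green 85 [182.9 184.8 189.6 191.  191.9 192.6 193.9]
red 82 [183.2 185.  186.4 187.5 188.4 189.1 190.6]
```

View pics/s3c.png

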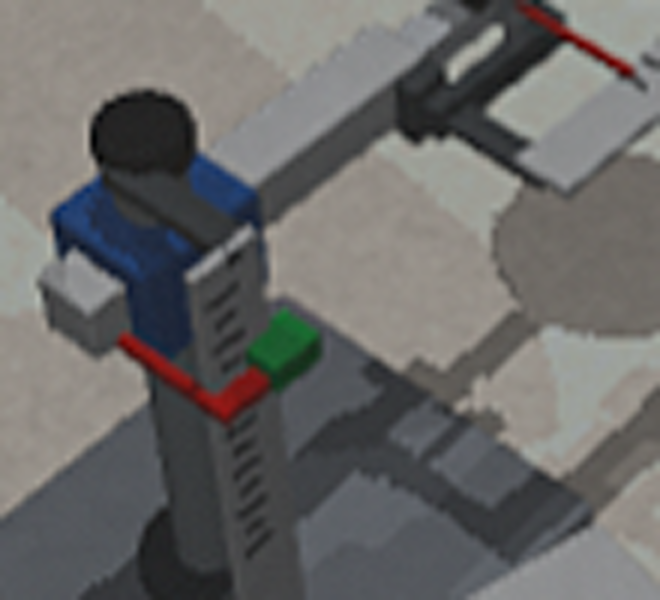

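Run:
```python
from h import *
import json
manip.gripper_to(0.5)
p=manip.get_position()
manip.move_straight([p[0],p[1],160.],rate=200)
manip.reach([500.,-60.,340.],qdown(np.radians(-93.5)))
manip.reach([528.,100.,340.],qdown(np.radians(-93.5)))
manip.gripper_to(0.95)
i=manip.camera_info('wrist');shot('wrist','w4')
json.dump({k:np.array(v).tolist() for k,v in i.items()},open('pics/w4.json','w'))
shot('scene','s4');shot('side','d4')
print(manip.get_clock(),manip.get_position())
for l in ('boom_grip','button_face','boom_pointer','mark'):
    for r in manip.recognise('wrist',l)[:2]:
        q=c2w(i,r['point']); print(l,round(r['conf'],2),q.round(0),w2px(i,q).round(0))
```

```text
21.6 [528.0143706   99.82591226 340.02407345]
boom_grip 0.66 [537. 204. 168.] [284. 292.]
button_face 0.77 [547. 121. 228.] [263. 237.]
boom_pointer 0.93 [529. 205. 171.] [293. 294.]
mark 0.78 [613. 207. 195.] [201. 314.]
```

View pics/w4.png

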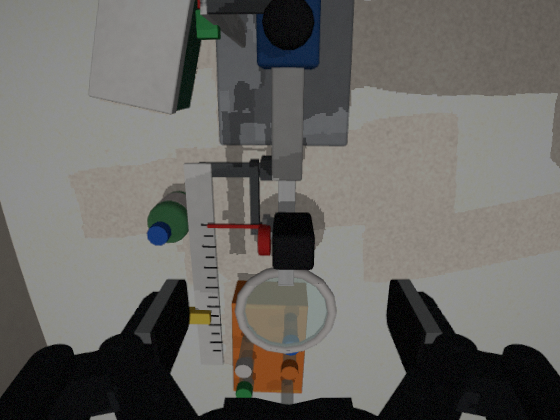

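View pics/s4.png

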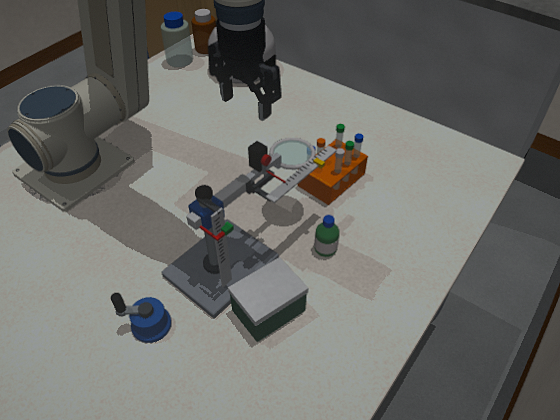

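Run:
```python
from h import *
im=cv2.imread('pics/w4.png')
cv2.imwrite('pics/w4c.png',cv2.resize(im[205:335,180:330],None,fx=5,fy=5,interpolation=cv2.INTER_CUBIC))
```

```text
(no output)
```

View pics/w4c.png

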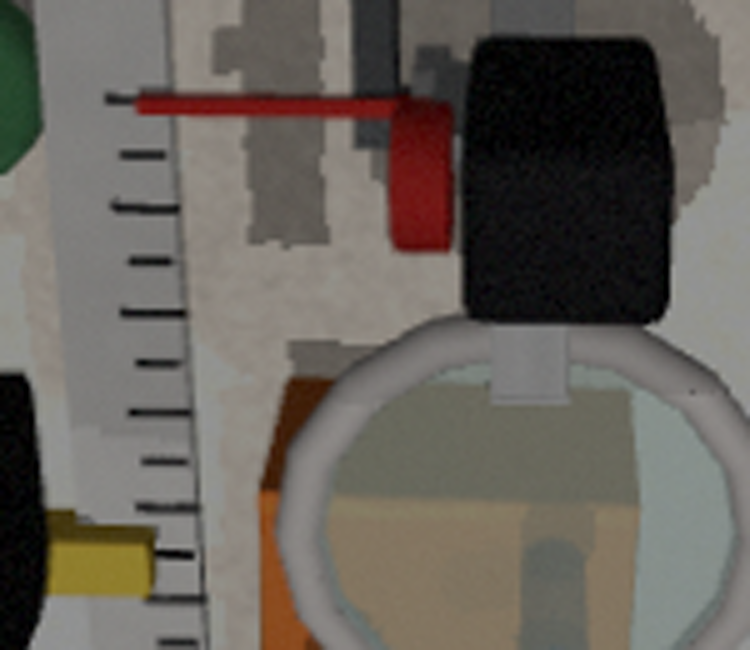

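Run:
```python
from h import *
import json
i=json.load(open('pics/w4.json'))
d=np.load('pics/w4_d.npy')
def o(n,u,v,z): print(n,onz(i,u,v,z).round(1), 'depth',px2w(i,u,v,d[int(round(v)),int(round(u))]).round(1))
for z in (243,):
    for n,u,v in(('h -y+x',273.5,236),('h -y-x',313.5,236),('h +y+x',274,269),('h +y-x',312.5,269),('c',293,252)): o(n,u,v,z)
o('btn outer',258.3,241,220); o('btn mid',264,241,220)
o('needle tip',208.5,225.8,190); o('needle base',255,226.5,190)
o('clip -y edge',205,313.4,196);o('clip +y edge',205,324,196);o('clip mid',205,318.8,196);o('clip corner',210.4,318.8,196)
o('rule edge a',180+170/5,205+60/5,186);o('rule edge b',180+204/5,205+600/5,186)
o('rule edge c',216,164,186)
o('mag ring',180+280/5,205+530/5,165)
# sleeve edges
o('sleeveL',272,75,196);o('sleeveL2',272,178,196);o('sleeveR',304,75,196);o('sleeveR2',302,178,196)
```

```text
h -y+x [537.7 114.8 243. ] depth [537.7 115.  242.7]
h -y-x [510.1 116.6 243. ] depth [509.9 117.8 240.1]
h +y+x [539.3 140.3 243. ] depth [545.  180.7 164.8]
h +y-x [511.8 142.  243. ] depth [501.7 269.6   0. ]
c [525.  127.8 243. ] depth [524.9 127.2 244.3]
btn outer [551.1 127.7 220. ] depth [549.9 123.  231. ]
btn mid [546.8 127.9 220. ] depth [545.7 123.2 231.1]
needle tip [595.1 124.  190. ] depth [594.7 123.5 191.6]
needle base [556.1 127.1 190. ] depth [555.8 126.3 192.2]
clip -y edge [608.4 205.8 196. ] depth [608.8 206.8 194.4]
clip +y edge [610.  217.2 196. ] depth [610.  217.2 196. ]
clip mid [609.2 211.6 196. ] depth [609.6 212.5 194.6]
clip corner [604.2 211.8 196. ] depth [605.4 214.6 191.8]
rule edge a [590.4 117.9 186. ] depth [633.7 182.1  -1.1]
rule edge b [598.2 226.  186. ] depth [646.6 358.9  -1.9]
rule edge c [583.2  72.9 186. ] depth [583.5  73.2 184.3]
mag ring [586.3 225.1 165. ] depth [586.  224.4 166. ]
sleeveL [532.6   7.9 196. ] depth [532.6   7.9 196.6]
sleeveL2 [538.3  85.  196. ] depth [538.3  84.6 197.5]
sleeveR [509.3   9.3 196. ] depth [501.6   5.2  18.7]
sleeveR2 [514.8  86.5 196. ] depth [510.1 134.4   0.7]
```

```bash
python3 - <<'E'
from h import *
q=qdown(np.radians(-94.1))
manip.gripper_to(0.8,40)
manip.reach([530.3,128.3,275.],q)
print(manip.get_clock(),manip.get_position(),np.round(manip.get_ft_force(),1))
manip.move_straight([530.3,128.3,201.],rate=100)
print(manip.get_clock(),manip.get_position(),np.round(manip.get_ft_force(),1))
shot('scene','s5');shot('wrist','w5')
E
python3 -c "
import cv2
a=cv2.imread('pics/s5.png')[110:260,190:370];cv2.imwrite('pics/s5c.png',cv2.resize(a,None,fx=4,fy=4))"
```

```text
22.4667 [529.87727086 128.35999661 275.27314872] [0.7 0.5 0.7]
23.3583 [530.74668123 128.20945047 201.87768926] [-0.7  0.3  0.2]
```

View pics/s5c.png

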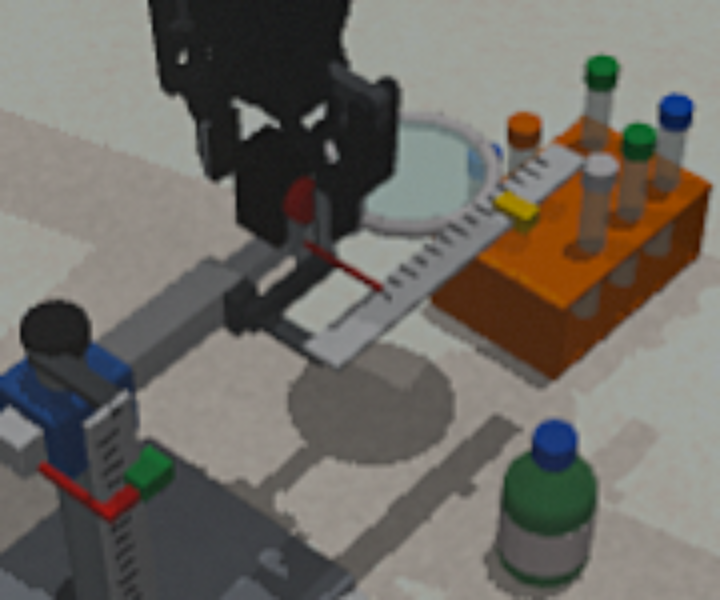

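View pics/w5.png

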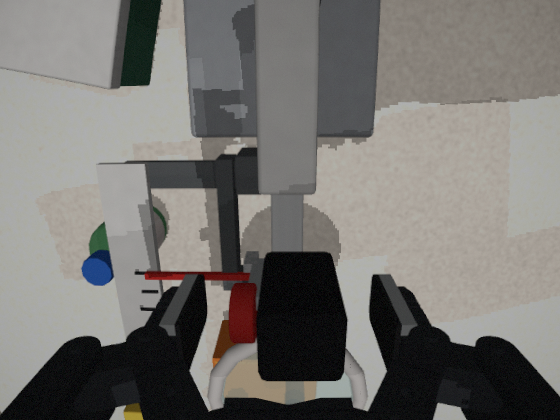

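Run:
```python
from h import *
manip.gripper_to(0.0,40)
print(manip.get_clock(),manip.get_position(),manip.get_width(),np.round(manip.get_ft_force(),1))
manip.dwell(0.2)
p=manip.get_position(); e=np.array([0.0715,0.9974])
shot('wrist','w6')
for s in (15,):
    manip.move_straight([530.3+e[0]*s,128.3+e[1]*s,201.],rate=40)
    print(s,manip.get_clock(),manip.get_position(),manip.get_width(),np.round(manip.get_ft_force(),1))
shot('wrist','w7');shot('scene','s7')
a=np.hstack([cv2.imread(f'pics/{f}.png')[120:420,80:400] for f in('w6','w7')]);cv2.imwrite('pics/w67.png',a)
```

```text
23.875 [529.01831869 128.50487437 201.81996663] 0.4088399077636283 [-11.1  -0.4   7.5]
15 24.65 [530.12488319 143.39856348 201.80823498] 0.40839598980206826 [-10.6  -1.    8.7]
```

View pics/w67.png

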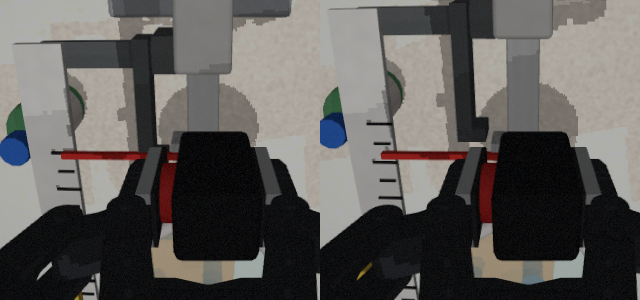

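Run:
```python
from h import *
e=np.array([0.0715,0.9974])
for s in (50,86):
    manip.move_straight([529.+e[0]*s,128.3+e[1]*s,201.],rate=50)
    print(s,manip.get_clock(),manip.get_position(),manip.get_width(),np.round(manip.get_ft_force(),1))
shot('wrist','w8');shot('scene','s8');shot('side','d8')
a=cv2.imread('pics/s8.png')[130:240,250:370];cv2.imwrite('pics/s8c.png',cv2.resize(a,None,fx=5,fy=5,interpolation=cv2.INTER_CUBIC))
```

```text
50 25.6 [532.49617147 178.04064642 201.86071638] 0.4070358336470518 [-5.2 -2.6  5.3]
86 26.4667 [535.1111395  213.84093308 201.84144003] 0.40579314970780195 [-4.2 -2.3  4.3]
```

View pics/s8c.png

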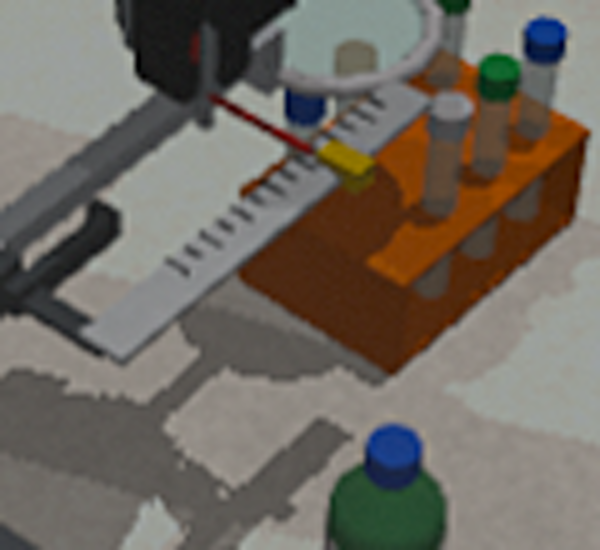

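View pics/w8.png

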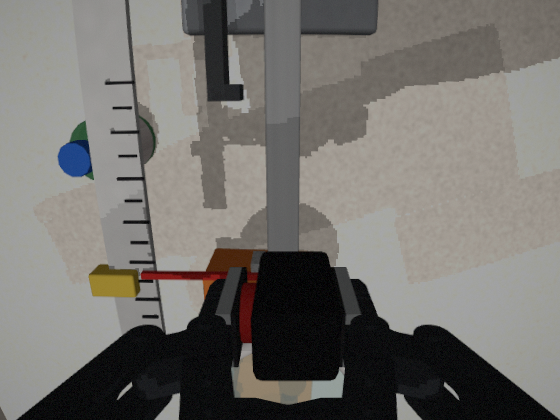

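View pics/d8.png

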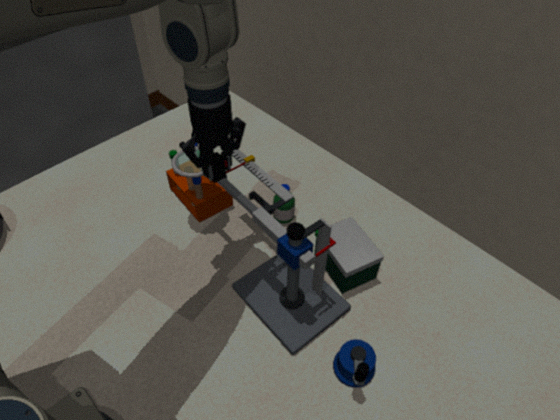

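Run:
```python
from h import *
im=cv2.imread('pics/w8.png')
cv2.imwrite('pics/w8c.png',cv2.resize(im[240:330,70:210],None,fx=5,fy=5,interpolation=cv2.INTER_CUBIC))
i=manip.camera_info('wrist');print(manip.get_clock())
d=np.load('pics/w8_d.npy');e=np.array([0.0715,0.9974])
for n,u,vs in(('clip',105,range(260,302,2)),('clip',125,range(260,302,2)),('needle',148,range(271,280)),('needle',170,range(271,280))):
    for v in vs:
        p=px2w(i,u,v,d[v,u]); print(n,u,v,p.round(1),'s',round(p[:2]@e,1),im[v,u])
```

```text
26.6167
clip 105 260 [7.307e+02 2.867e+02 3.000e-01] s 338.2 [149 158 163]
clip 105 262 [732.  289.5  -0.9] s 341.1 [150 158 162]
clip 105 264 [ 7.321e+02  2.915e+02 -2.000e-01] s 343.1 [ 75 102 111]
clip 105 266 [622.  205.5 186.2] s 249.5 [20 66 79]
clip 105 268 [621.4 205.9 187.7] s 249.8 [19 66 80]
clip 105 270 [620.6 206.1 189.5] s 249.9 [22 65 79]
clip 105 272 [619.2 205.7 192.3] s 249.5 [21 66 81]
clip 105 274 [618.1 205.7 194.5] s 249.3 [28 83 97]
clip 105 276 [617.9 206.3 195.3] s 250.0 [ 44 122 144]
clip 105 278 [618.3 207.4 195.1] s 251.1 [ 45 129 152]
clip 105 280 [618.5 208.4 195.2] s 252.1 [ 46 130 152]
clip 105 282 [618.8 209.5 195.1] s 253.2 [ 47 130 151]
clip 105 284 [619.3 210.8 194.7] s 254.5 [ 45 129 151]
clip 105 286 [619.3 211.6 195.1] s 255.3 [ 46 129 152]
clip 105 288 [619.7 212.7 194.9] s 256.5 [ 49 130 152]
clip 105 290 [619.9 213.7 195.1] s 257.5 [ 47 130 152]
clip 105 292 [621.  215.6 193.7] s 259.4 [ 47 129 151]
clip 105 294 [621.  216.4 194.1] s 260.3 [ 48 130 151]
clip 105 296 [621.1 217.3 194.5] s 261.1 [101 139 151]
clip 105 298 [ 7.427e+02  3.324e+02
[... 1555 characters left out ...]
193. ] s 250.9 [ 25  26 128]
needle 148 277 [598.5 209.  193.1] s 251.3 [ 22  27 128]
needle 148 278 [598.8 209.9 192.6] s 252.1 [ 26  24 129]
needle 148 279 [600.9 212.5 188.5] s 254.9 [32 35 90]
needle 170 271 [588.8 208.2 189.9] s 249.8 [67 68 96]
needle 170 272 [588.  207.6 192.1] s 249.1 [ 6 11 64]
needle 170 273 [587.9 207.8 192.6] s 249.3 [14 15 77]
needle 170 274 [587.9 208.3 192.8] s 249.8 [ 29  26 117]
needle 170 275 [588.  208.8 192.8] s 250.3 [ 25  27 130]
needle 170 276 [588.4 209.7 192.1] s 251.2 [ 21  23 128]
needle 170 277 [588.4 210.1 192.2] s 251.6 [ 23  24 129]
needle 170 278 [588.3 210.4 192.7] s 251.9 [ 23  23 129]
needle 170 279 [588.1 210.4 193.6] s 251.9 [ 84  87 142]
```

View pics/w8c.png

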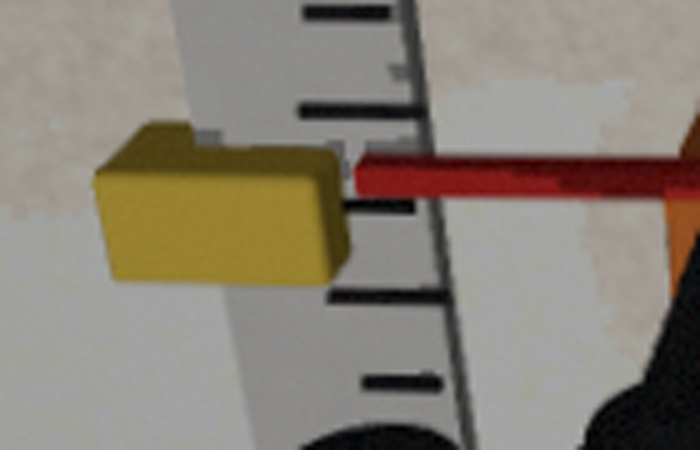

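Run:
```python
from h import *
e=np.array([0.0715,0.9974]);s=90.5
manip.move_straight([529.+e[0]*s,128.3+e[1]*s,201.],rate=30)
manip.dwell(0.3)
print(s,manip.get_clock(),manip.get_position(),manip.get_width(),np.round(manip.get_ft_force(),1))
i=manip.camera_info('wrist');im,d=shot('wrist','w9');shot('scene','s9')
im=im.astype(int)
R,G,B=im[...,0],im[...,1],im[...,2]
m1=(R>110)&(G>100)&(B<70); m2=(R>90)&(G<45)&(B<45); m2[:,:135]=0;m2[:,190:]=0
for n,m in(('clip',m1),('needle',m2)):
    v,u=np.nonzero(m);P=np.array([px2w(i,a,b,d[b,a]) for a,b in zip(u,v)]);S=P[:,:2]@e
    print(n,len(u),u.min(),u.max(),v.min(),v.max(),np.percentile(S,[3,50,97]).round(1),np.median(P,0).round(1))
si=manip.camera_info('scene');im=cv2.imread('pics/s9.png').astype(int);d=np.load('pics/s9_d.npy');B,G,R=im[...,0],im[...,1],im[...,2]
for n,m in(('green',(G>R+20)&(G>B+20)),('red',(R>G+40)&(R>B+40))):
        m=m.copy();m[:,:205]=0;m[:,245:]=0;m[:200]=0;m[275:]=0
        v,u=np.nonzero(m);P=np.array([px2w(si,a,b,d[b,a]) for a,b in zip(u,v)])
        print(n,len(u),np.percentile(P[:,2],[2,10,25,50,75,90,98]).round(1))
a=cv2.imread('pics/s9.png')[130:260,180:370];cv2.imwrite('pics/s9c.png',cv2.resize(a,None,fx=4,fy=4,interpolation=cv2.INTER_CUBIC))
```

```text
90.5 27.2167 [535.42767604 218.19027244 201.80167497] 0.40775069698210076 [-4.1 -2.5  5.5]
clip 948 87 133 266 288 [250.  255.2 260.7] [615.8 211.7 194.9]
needle 221 141 189 274 279 [253.9 255.4 256.7] [592.  213.6 192.9]
green 90 [181.5 186.3 189.5 191.  191.9 192.7 193.5]
red 81 [181.9 184.1 185.6 186.8 187.9 188.7 189.6]
```

View pics/s9c.png

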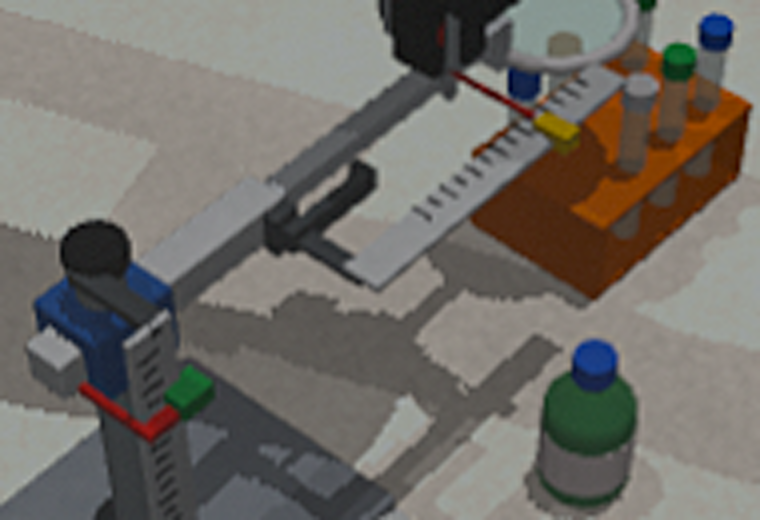

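View pics/w9.png

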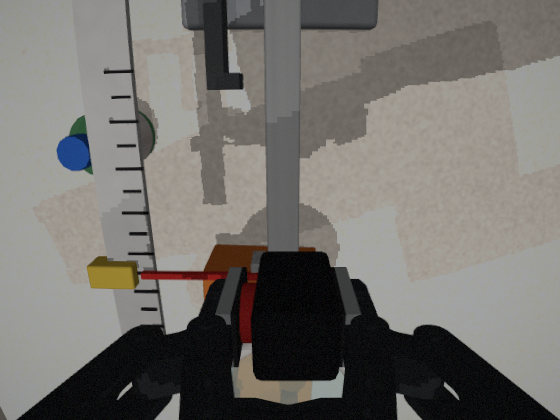

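```bash
python3 -c "
from h import *
manip.finish_job();print(manip.get_clock())"
```

```text
the job is handed in; nothing more can be done
the job is handed in; nothing more can be done
```

I handed the job in at about 27 s of the 64 s limit, with the gripper still pinching the boom handle; it gave no verdict.

- **Height:** I turned the crank clockwise about 13.7 rad, which raised the boom about 55 mm. In the last scene picture the height pointer's centre is at about z 184.5 mm and the green clip's middle at about 185 mm. The boom was still home then.
- **Pinch and pull:** I pinched the handle with the grip set to 40 N and pulled the boom out about 90 mm. The fingers stayed about 35 mm apart. That is close to the 36 mm expected with the button fully in, so I take the button as pressed. The boom followed the gripper all the way.
- **Needle:** the needle's middle lies 255.4 mm along the boom's direction and the yellow clip's middle about 255.2–255.4 mm, so they agree within about 0.5 mm.
- **Bystanders:** the rack and bottle look undisturbed in the last scene picture, and the box looks unmoved in the side picture taken just before the last 4.5 mm of pull. I checked these by eye only, and did not measure their positions again.
- **Disagreements:**
  - The wrist camera placed things 2 to 3 mm away from where the scene and side cameras did, so I used values in between.
  - The sideways force on the wrist was about 11 N just after the pinch. I shifted the grip 1.3 mm and it settled at about 4 N.

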